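# Check the gravity angle gauge on the round bar

### The arm

A 6-joint arm with a two-finger parallel gripper is mounted at the origin on a cart in front of the work surface, level with it; the furniture and walls round the work are solid. World frame = base frame: x ahead of the robot, y to its left, z up, the work surface at z = 0. Lengths are in m, angles in degrees, forces in N, time in s.
With the tool pointing down it reaches from about 0.325 to 0.775 m from the base axis. Payload 5.5 kg.
Tool frame: the origin (TCP) lies on the centre line of the jaws, within the pads' length; the fingertips stand 17 mm ahead of it and the grasp point (between the pads) lies 2 mm behind it; z points along the fingers, y is the line along which they close (so a half turn about z gives the same grasp; the last joint's range is limited). The gripper opens to 85 mm and grips with 20 to 120 N. Pads are 22 mm wide; open, the fingers measure 114 mm over their backs; the gripper's body (76 mm by 85 mm) begins 54 mm behind the grasp point. The pads swing forward as they close: fully open they stand 13 mm farther back than shut.
Start: joints at [-73.894, 5.22, 70.514, -0, 104.267, -3.249], TCP at [0.199, -0.566, 0.248] pointing down, gripper open.
Joint ranges: [-164.24, 164.24], [-49.07, 125.15], [9.68, 141.18], [-86.29, 266.29], [3.28, 154.24], [-151.56, 151.56]. Speed limits (degrees/s): [147.25, 147.25, 172.46, 180, 180, 180].

### API

Orientations are given as [roll, pitch, yaw] about the fixed x, y, z axes, in that order (R = Rz(yaw) Ry(pitch) Rx(roll)).
In Python, from station import r gives the robot as it stands.
- The arm moves only by the tool apply_moves, never from a script. Its argument "deltas" is text: rows parted by semicolons, each of 7 numbers parted by spaces: the turn, a rotation vector about the tool's x, y, z in units of 6 degrees (1.0 is 6 degrees), then the shift along the tool's x, y, z in units of 30 mm (1.0 is 30 mm), then the closure in counts, from 0 (fully open) to 255 (shut). In form: rx ry rz x y z hand; .... A call has 1 to 12 rows; each row is the pose to reach, as a shift and turn from the pose commanded when the call began, along the tool's axes at that moment; what a row does not reach only later rows make up. A row lasts 1/10 s, in which the tool goes at most 50 mm and 8.59 degrees, less where a joint would pass 70% of its speed; a pose out of reach is approached as far as the arm can. A call with a gripper value outside its range is refused whole. The fingers move at their own pace and stop on an object; "force" is the grip in N (left out, the last holds). Time passes only in rows, so rows that repeat a pose let the fingers close. It gives the time, the measured TCP pose, the force, the opening and the grip force at its end, in the units of the state.
- r.get_obs(): the state, without advancing time (a new reading comes with each control period).
- r.capture(name): name is "scene" or "top" or "wrist"; returns the picture (480x640x3 uint8, red, green, blue); there is no depth.
- r.camera_info(name): a dict with "fx", "fy", "cx", "cy" (pixels), "rvec" (rotation vector, rad) and "tvec" (3), from world to camera coordinates, as OpenCV has them. Camera axes: x right, y down, z forward; pixel columns grow to the right and rows downward; lengths in m; the calibration is good to about 2 mm. The wrist camera is an equidistant fisheye: a pixel r from the principal point sees the ray r / f radians off the axis. A picture is of the moment at which its call begins: read the wrist's pose just before it. camera_info takes no time and is no camera call; for the wrist camera it gives the pose at the moment of the call.
- r.hand_in(): hands the job in; it is judged then, once.
The state is a dict: "time": time; "joints": joint angles; "qvel": joint speeds; "joint_efforts": joint torques, N m; "position": TCP position; "eef_rot": TCP orientation; "ft_force": force on the tool from outside, world axes, zero at the start; "wrist_torque": the same for the moment, N m; "grip_width": finger opening in m; "grip_force": force on a finger pad.
Only numpy, scipy, OpenCV 4.12 (cv2) and the standard library are available. Lean on these libraries where they do the work, as an engineer would, in place of code of your own. Each camera call takes 0.05 s, during which the arm holds its last target. There are 200 camera calls.

### The job

Check the angle gauge on the check bar: pick the gauge up by its handle, hook its V foot over the round bar close to its near post and, keeping it upright and on the bar, slide it along until the foot meets the collar. Then rock the gauge on the bar until its swinging pointer settles on the index mark, and finish while still holding it there, the foot resting on the bar against the collar. Leave the other things on the worktop where they are.

Things in the scene. Friction and masses are not known exactly. Their poses are not given: they have to be found in the camera images.
- angle_gauge: Loose gravity angle gauge, 0.26 kg, upright on the worktop on its V foot, 201 mm high: round dial (120 mm across, 10 mm thick, centre 100 mm up) with a white face, flat black handle on top, aluminium foot 50 mm long in x, 78 mm wide in y. Origin: centre of its underside; z up, x through the dial's thickness (white face looks to -x), y across the dial. Rigid but for the pointer.
- gauge_handle (a point): Gripping point in the middle of the handle, 184 mm above the gauge's underside. The handle is 14 mm thick in the gauge's x, 44 mm wide in y, from 155 to 201 mm up; grip it from above across its thickness.
- gauge_notch (a point): Point in the V foot, 17.5 mm above the underside on the gauge's middle, that lies on the bar's axis when the foot is fully seated. The V opens downward, inner faces at 45 degrees, inner apex 26 mm above the underside; it drops over the bar with the gauge's x along the bar.
- check_bar: Fixed stand: aluminium base 260 x 80 x 10 mm, round steel bar 12 mm thick on two posts. Origin: centre of its underside on the worktop; x along the bar, away from the robot (yaw -0.1 to 0.45 rad), z up. Bar axis 70 mm above the worktop. Posts at x = -115 and +115 mm, 16 mm thick, 26 mm wide at the bar. Dark steel stop collar, 28 mm across, at x = +70 to +80 mm.
- bar_start (a point): Point on the bar's axis 65 mm on the near side of the stand's middle: a good place to hook the foot on. The foot's centre must start 35 mm or more short of the middle.
- collar_face (a point): Centre of the collar's near face, on the bar's axis. With the foot against it the foot's centre (gauge_notch) is 25 mm short of it.
- pointer (a joint): Black pendulum pointer on the dial face, pivot at the dial's centre; turns freely about the gauge's x axis and hangs plumb, swinging about 1 s after a move. Value: angle from straight down the dial; 0 with the gauge upright, positive toward the gauge's +y. Rocking the gauge by a about its x (right-hand rule) makes it read -a.
- index (a joint): Small dark steel index tab on the dial's lower rim, just beyond the pointer's tip; set beforehand between 0.22 and 0.45 rad and cannot be moved by touch. Value: its angle, measured like the pointer's. The pointer is on the mark when both joints read the same.
- pointer_tip (a point): Tip of the pointer, 48 mm from the pivot.
- index_mark (a point): Where the pointer's tip must settle: 48 mm from the pivot, at the index tab's inner end.
- timer: Bystander: white timer, 55 x 62 x 22 mm, origin under its centre.
- vial_1: Bystander: glass vial, 24 mm across, 54 mm high, origin under its centre.
- vial_2: Bystander: brown glass vial, 24 mm across, 54 mm high, origin under its centre.
- gauze_roll: Bystander: gauze roll standing on end, 50 mm across, 61 mm high, origin under its centre.
- slide_box: Bystander: slide box, 66 x 98 x 35 mm, origin under its centre.
- marker_pen: Bystander: marker pen lying down, 17 x 136 x 17 mm, origin under its centre.
There are look-alikes about, which are no part of the job. There is more than one size of the angle_gauge; the one meant has the size given above.

How it is judged (in metres and radians):
On the way, in this order (a step that is already met when the one before it is completed fails the run):
1. the gauge, held in the fingers, is hooked upright over the near half of the bar (foot centre at least 35 mm short of the stand's middle) (y of gauge_notch in the frame of check_bar between -0.005 and 0.005 m and z of gauge_notch in the frame of check_bar between 0.064 and 0.075 m and angle between angle_gauge's own z axis and vertical below 0.13 rad and contact force between the fingers and angle_gauge above 1 N and x of gauge_notch in the frame of check_bar between -0.095 and -0.035 m and contact force between angle_gauge and check_bar above 0.2 N), for 0.1 s.
2. it slides along, upright and still on the bar, past the stand's middle (y of gauge_notch in the frame of check_bar between -0.005 and 0.005 m and z of gauge_notch in the frame of check_bar between 0.064 and 0.075 m and angle between angle_gauge's own z axis and vertical below 0.13 rad and contact force between the fingers and angle_gauge above 1 N and x of gauge_notch in the frame of check_bar between -0.02 and 0.02 m), for 0.05 s.
3. still upright on the bar, the foot meets the collar (y of gauge_notch in the frame of check_bar between -0.005 and 0.005 m and z of gauge_notch in the frame of check_bar between 0.064 and 0.075 m and angle between angle_gauge's own z axis and vertical below 0.13 rad and contact force between the fingers and angle_gauge above 1 N and x of gauge_notch in the frame of check_bar between 0.039 and 0.051 m), for 0.1 s.
4. the gauge is rocked until the pointer settles on the index mark (y of gauge_notch in the frame of check_bar between -0.005 and 0.005 m and z of gauge_notch in the frame of check_bar between 0.064 and 0.075 m and contact force between the fingers and angle_gauge above 1 N and x of gauge_notch in the frame of check_bar between 0.039 and 0.051 m and distance between pointer_tip and index_mark below 0.004 m and velocity of joint pointer between -0.5 and 0.5 rad/s), for 0.4 s.
At the end, for the whole second after the job is handed in: Gauge held still in the fingers, off the worktop; foot on the bar (notch within 5 mm of its axis, over 0.2 N) and within 6 mm of the collar; pointer tip at rest within 4 mm of the index mark; no bystander moved 30 mm (all of step 4 and contact force between angle_gauge and check_bar above 0.2 N and linear speed of angle_gauge below 0.02 m/s and contact force between angle_gauge and worktop below 0.1 N and distance of each of timer, vial_1, vial_2, gauze_roll, slide_box, marker_pen from where it was at the start of the episode below 0.03 m); the arm keeps its last pose, push and grip.
It fails at once if a bystander is shoved (30 mm or more) (distance of any of timer, vial_1, vial_2, gauze_roll, slide_box, marker_pen from where it was at the start of the episode above 0.03 m).
It also fails if it takes over 51 s, if anything falls off the work surface, if the arm or the gripper's body presses on something with over 40 N, if the wrist force passes 120 N, or if a joint passes its speed limit or range.

## Working session

There is one attempt and no reset: what is moved stays moved. The work goes in short steps, Python scripts to look and compute and a tool call to move; the robot and the scene stay as the last step left them, time stands still between calls to the robot, and variables do not carry over. Pictures are saved under pics/ and viewed, at most 10 in all, crops included, and the job is handed in when it is done.

Besides the shell and the picture viewer there is one more tool, called after ">>>" as name(argument=value, ...) on one line, values as JSON. apply_moves: Moves the arm, as the interface text tells. Its arguments: {"type":"object","properties":{"deltas":{"type":"string"},"force":{"type":"number"}},"required":["deltas"]}

```bash
mkdir -p pics; ls; python3 - <<'E'
from station import r
import cv2, numpy as np
o=r.get_obs();print({k:np.round(v,3) for k,v in o.items()})
for n in ("scene","top"):
    im=r.capture(n)[:,:,::-1]; cv2.imwrite(f"pics/{n}0.png",im); print(n,{k:np.round(v,4).tolist() for k,v in r.camera_info(n).items()})
E
```

```text
pics
{'time': np.float64(0.0), 'joints': array([-7.38960e+01,  5.26500e+00,  7.05830e+01,  1.00000e-03,
        1.04267e+02, -3.24700e+00]), 'qvel': array([ 0.059, -0.036,  0.09 ,  0.035,  0.037, -0.097]), 'joint_efforts': array([-3.0000e-03, -4.5873e+01, -4.1803e+01, -0.0000e+00,  1.2000e-02,
       -0.0000e+00]), 'position': array([ 0.199, -0.566,  0.247]), 'eef_rot': array([-1.79885e+02, -7.00000e-03,  1.93520e+01]), 'ft_force': array([-0.42 , -0.113, -0.053]), 'wrist_torque': array([-0.036,  0.061,  0.032]), 'grip_force': np.float64(0.0), 'grip_width': np.float64(0.086)}
scene {'fx': 562.9235, 'fy': 562.9235, 'cx': 318.957, 'cy': 237.6361, 'rvec': [2.2785, -0.5738, 0.2301], 'tvec': [-0.3974, 0.3112, 1.781]}
top {'fx': 468.8565, 'fy': 468.8565, 'cx': 321.0458, 'cy': 238.3427, 'rvec': [2.1488, -2.1339, 0.2004], 'tvec': [0.0959, 0.5296, 1.2551]}
```

View pics/scene0.png

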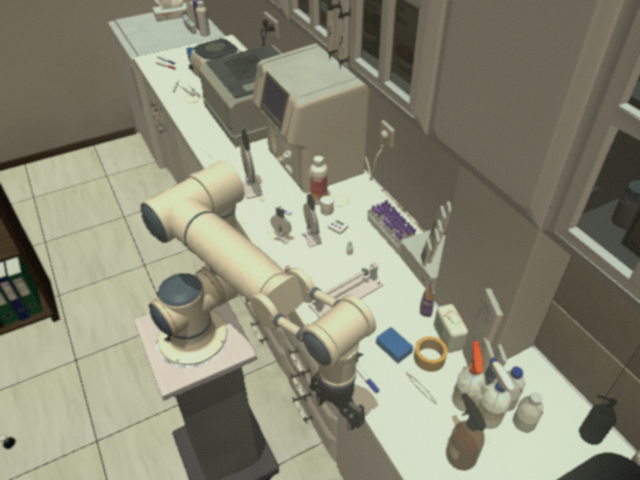

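View pics/top0.png

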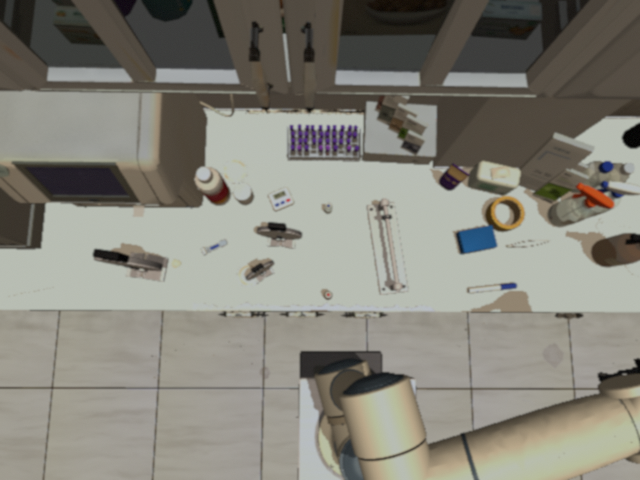

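Candidates for the gauge in the top picture are the large one at (130,260), the medium one at (278,232) and the small one at (260,268). At about 0.37 px/mm the medium dial comes out near 118 mm across, so it fits the description. The stand runs from (382,205) to (396,288), with the collar at its far end. I'll check both in a close crop.

```bash
python3 - <<'E'
import cv2,numpy as np
t=cv2.imread("pics/top0.png");s=cv2.imread("pics/scene0.png")
a=cv2.resize(t[190:300,240:420],None,fx=4.4,fy=4.4,interpolation=cv2.INTER_CUBIC)[:, :800]
cv2.imwrite("pics/c_top.png",a)
b=cv2.resize(s[195:315,260:400],None,fx=5,fy=5,interpolation=cv2.INTER_CUBIC)
cv2.imwrite("pics/c_scene.png",b);print(a.shape,b.shape)
E
```

```text
(484, 792, 3) (600, 700, 3)
```

View pics/c_top.png

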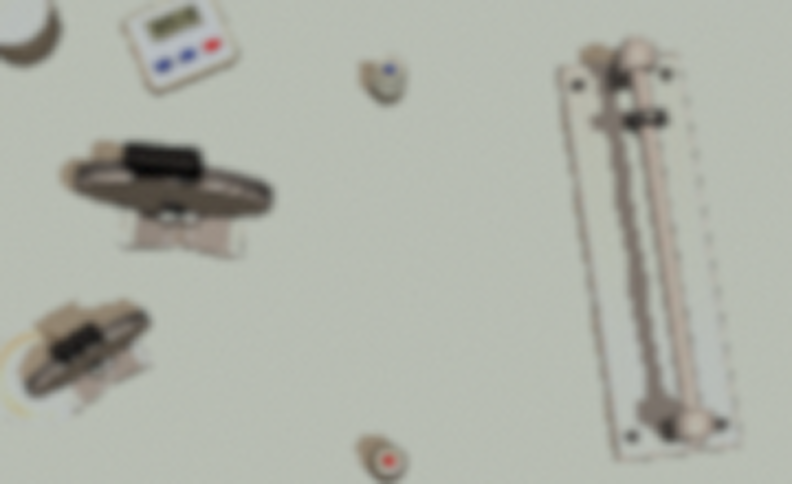

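View pics/c_scene.png

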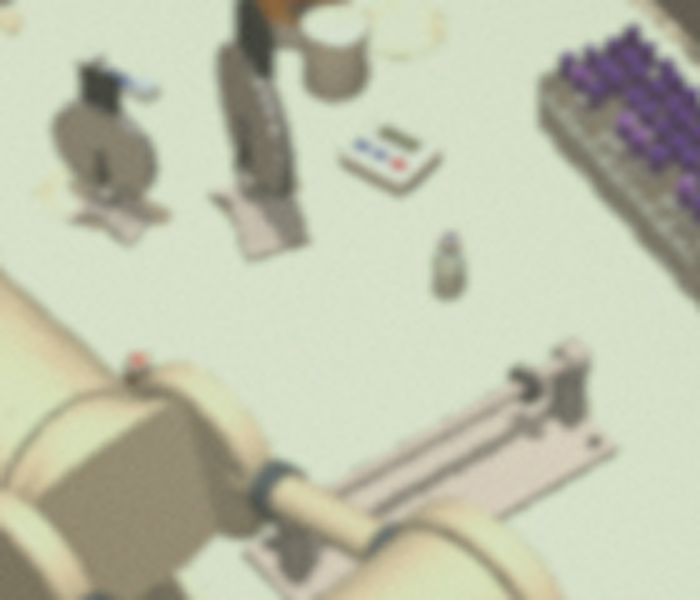

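The crops confirm it. The medium gauge has its handle top at about top pixel (277,226) and its disc 44 px wide, with the foot towards the robot. The bar runs from the near post at (397.5,286.6) to the far post at (384.5,202), with the collar at (386.6,217). Next are rough positions.

```bash
cat > h.py <<'E'
from station import r
import cv2, numpy as np
from scipy.spatial.transform import Rotation as R
def ray(name,u,v,ci=None):
    c=ci or r.camera_info(name); M=R.from_rotvec(c["rvec"]).as_matrix(); t=np.array(c["tvec"])
    p=np.array([(u-c["cx"])/c["fx"],(v-c["cy"])/c["fy"]])
    if name=="wrist":
        th=np.linalg.norm(p); d=np.r_[p/max(th,1e-9)*np.sin(th),np.cos(th)]
    else: d=np.r_[p,1]
    d=M.T@d; return -M.T@t, d/np.linalg.norm(d)
def atz(name,u,v,z,ci=None):
    o,d=ray(name,u,v,ci); return o+d*(z-o[2])/d[2]
def tri(rays):
    A=sum(np.eye(3)-np.outer(d,d) for o,d in rays); b=sum((np.eye(3)-np.outer(d,d))@o for o,d in rays)
    p=np.linalg.solve(A,b); return p,[np.linalg.norm((np.eye(3)-np.outer(d,d))@(p-o))*1e3 for o,d in rays]
def pix(name,p,ci=None):
    c=ci or r.camera_info(name); q=R.from_rotvec(c["rvec"]).apply(p)+c["tvec"]
    if name=="wrist":
        th=np.arctan2(np.hypot(*q[:2]),q[2]); s=th/np.hypot(*q[:2])
    else: s=1/q[2]
    return np.array([c["cx"]+c["fx"]*q[0]*s,c["cy"]+c["fy"]*q[1]*s])
E
python3 - <<'E'
from h import *
np.set_printoptions(precision=4,suppress=True)
T=lambda x,y:(240+x/4.4,190+y/4.4)
S=lambda x,y:(260+x/5,195+y/5)
print("handle top@.201",atz("top",*T(163,158),.201),"ends",atz("top",*T(126,152),.201),atz("top",*T(200,162),.201))
print("foot corners@0", [atz("top",*T(*p),0) for p in((122,248),(240,258))])
for n,p in dict(near=(688,400),far=(643,95),collar=(645,118)).items(): print(n,atz("top",*T(*p),.07))
print("collar tri",tri([ray("top",*T(645,118)),ray("scene",*S(525,384))]))
for n,p in dict(v1=(388,75),v2=(388,460)).items(): print(n,atz("top",*T(*p),.054))
print("timer",atz("top",*T(180,45),.022)); print("small",atz("top",*T(78,343),.13))
print("big",atz("top",115,257,.28),atz("top",160,265,.2))
print("base corners",[atz("top",*T(*p),.01)for p in((560,65),(685,65),(742,447),(615,460))])
o,d=ray("top",320,240);print("topcam",o)
o=r.get_obs(); c=r.camera_info("wrist"); M=R.from_rotvec(c["rvec"]).as_matrix()
E_=R.from_euler("xyz",o["eef_rot"],degrees=True).as_matrix()
print("cam in tool",E_.T@(-M.T@c["tvec"]-o["position"]),"axis",E_.T@M.T[:,2],"right",E_.T@M.T[:,0],c["fx"])
E
```

```text
handle top@.201 [0.532  0.2098 0.201 ] ends [0.5352 0.2303 0.201 ] [0.5299 0.1893 0.201 ]
foot corners@0 [array([0.5119, 0.2507, 0.    ]), array([0.506 , 0.1743, 0.    ])]
near [ 0.4105 -0.1025  0.07  ]
far [ 0.6006 -0.0784  0.07  ]
collar [ 0.5859 -0.0794  0.07  ]
collar tri (array([ 0.5843, -0.0787,  0.0714]), [np.float64(1.3435486025649055), np.float64(1.3435486025650645)])
v1 [0.6157 0.0804 0.054 ]
v2 [0.3738 0.0797 0.054 ]
timer [0.642  0.2143 0.022 ]
small [0.4363 0.2622 0.13  ]
big [0.4426 0.5623 0.28  ] [0.4343 0.4876 0.2   ]
base corners [array([ 0.6341, -0.0338,  0.01  ]), array([ 0.6349, -0.116 ,  0.01  ]), array([ 0.3856, -0.1471,  0.01  ]), array([ 0.3769, -0.0659,  0.01  ])]
topcam [0.3106 0.122  1.3243]
cam in tool [ 0.08   -0.0006 -0.125 ] axis [-0.3095 -0.0002  0.9509] right [-0.0001  1.      0.0001] 371.64829954431775
```

```bash
cat >> h.py <<'E'
def delta(p,rpy,o=None,cur=None):
    """row from current (measured or given) pose to goal pose, in move units"""
    o=o or r.get_obs(); p0,e0=cur if cur else (o["position"],o["eef_rot"])
    R0=R.from_euler("xyz",e0,degrees=True); R1=R.from_euler("xyz",rpy,degrees=True)
    return np.round(np.r_[np.degrees((R0.inv()*R1).as_rotvec())/6, R0.inv().apply(np.array(p)-p0)/.03],3)
E
python3 - <<'E'
from h import *
print(delta((.40,-.25,.25),(180,0,109)))
print(delta((.37,.13,.19),(180,0,199),cur=((.40,-.25,.25),(180,0,109))))
E
```

```text
[-1.3000e-02 -1.4000e-02 -1.4941e+01  9.8190e+00 -7.7120e+00 -7.8000e-02]
[  0.      0.    -15.     12.302   3.178   2.   ]
```

>>> apply_moves(deltas="0 0 -15 9.8 -7.7 0 0;0 0 -15 9.8 -7.7 0 0;0 0 -15 9.8 -7.7 0 0;0 0 -15 9.8 -7.7 0 0;0 0 -15 9.8 -7.7 0 0;0 0 -15 9.8 -7.7 0 0;0 0 -15 9.8 -7.7 0 0;0 0 -15 9.8 -7.7 0 0;0 0 -15 9.8 -7.7 0 0;0 0 -15 9.8 -7.7 0 0;0 0 -15 9.8 -7.7 0 0;0 0 -15 9.8 -7.7 0 0")

```text
time: 1.3
position: [0.3996, -0.2505, 0.2478]
eef_rot: [-180.0, -0.0, 109.4]
ft_force: [0.7, -0.3, -1.3]
grip_width: 0.0858
grip_force: 0.0
```

>>> apply_moves(deltas="0 0 -15 12.3 3.2 2 0;0 0 -15 12.3 3.2 2 0;0 0 -15 12.3 3.2 2 0;0 0 -15 12.3 3.2 2 0;0 0 -15 12.3 3.2 2 0;0 0 -15 12.3 3.2 2 0;0 0 -15 12.3 3.2 2 0;0 0 -15 12.3 3.2 2 0;0 0 -15 12.3 3.2 2 0;0 0 -15 12.3 3.2 2 0;0 0 -15 12.3 3.2 2 0;0 0 -15 12.3 3.2 2 0")

```text
time: 2.5
position: [0.3678, 0.1293, 0.188]
eef_rot: [180.0, -0.0, -160.7]
ft_force: [-0.1, 0.4, 0.0]
grip_width: 0.0856
grip_force: 0.0
```

```bash
cat > w.py <<'E'
from h import *
import sys,pickle
def shot(n,name="wrist"):
    c=r.camera_info(name); im=r.capture(name)[:,:,::-1].copy(); cv2.imwrite(f"pics/{n}.png",im); pickle.dump(c,open(f"{n}.pkl","wb"))
    return im
E
python3 - <<'E'
from w import *
shot("w1"); o=r.get_obs(); print(o["time"],o["position"],o["eef_rot"])
E
```

```text
2.55 [0.36787291 0.12919305 0.18808811] [ 1.79998599e+02 -1.92012751e-02 -1.60838341e+02]
```

View pics/w1.png

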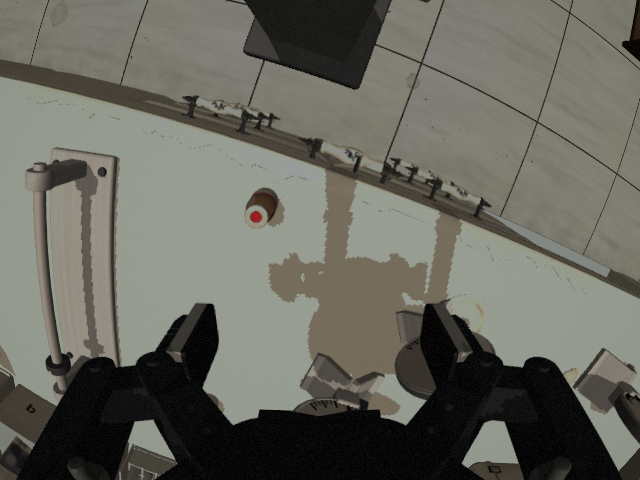

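The wrist view shows the dial at (330,405), mostly behind the gripper, with the bar and collar at left, collar (58,363). I'll turn the camera sideways, to the grasp yaw, so the face shows clear of the fingers.

```bash
python3 - <<'E'
from h import *
print(delta((.355,.13,.14),(180,0,84)))
E
```

```text
[-3.0000e-03 -2.0000e-03  1.9194e+01  3.9600e-01  1.6600e-01  1.6030e+00]
```

>>> apply_moves(deltas="0 0 9.6 0.4 0.17 1.6 0;0 0 9.6 0.4 0.17 1.6 0;0 0 9.6 0.4 0.17 1.6 0;0 0 9.6 0.4 0.17 1.6 0;0 0 9.6 0.4 0.17 1.6 0;0 0 9.6 0.4 0.17 1.6 0;0 0 9.6 0.4 0.17 1.6 0")

```text
time: 3.25
position: [0.355, 0.1298, 0.1402]
eef_rot: [-180.0, -0.0, 141.2]
ft_force: [0.5, 0.7, -0.1]
grip_width: 0.0853
grip_force: 0.0
```

>>> apply_moves(deltas="0 0 9.6 0 0 0 0;0 0 9.6 0 0 0 0;0 0 9.6 0 0 0 0;0 0 9.6 0 0 0 0;0 0 9.6 0 0 0 0;0 0 9.6 0 0 0 0;0 0 9.6 0 0 0 0;0 0 9.6 0 0 0 0;0 0 9.6 0 0 0 0")

```text
time: 4.15
position: [0.355, 0.1299, 0.1402]
eef_rot: [-180.0, 0.0, 84.2]
ft_force: [0.1, 0.6, 0.5]
grip_width: 0.0856
grip_force: 0.0
```

```bash
python3 - <<'E'
from w import *
im=shot("w2"); o=r.get_obs(); print(o["time"],o["position"],o["eef_rot"])
print(pix("wrist",(.526,.21,.1)),pix("wrist",(.526,.225,.052)))
cv2.imwrite("pics/w2c.png",cv2.resize(im[0:300,360:640],None,fx=2,fy=2,interpolation=cv2.INTER_CUBIC))
E
```

```text
4.2 [0.35495699 0.1299416  0.14023612] [-1.79996203e+02 -2.92630572e-05  8.42074301e+01]
[612.90131232 114.87910559] [564.19359861  89.65370893]
```

View pics/w2c.png

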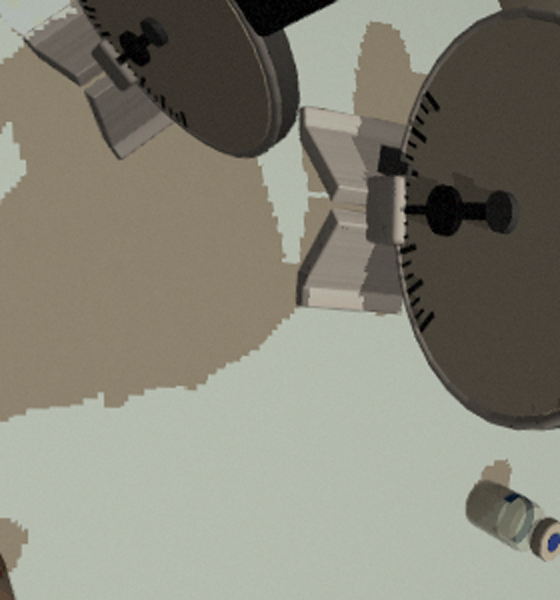

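The face looks to -x, towards the robot. In the crop the hub is at (503,212), the bob at (445,210), the index tab at (392,158) on the +y side, and the near foot corners at (300,107) and (297,305).

```bash
python3 - <<'E'
from w import *
np.set_printoptions(precision=4,suppress=True)
c=pickle.load(open("w2.pkl","rb")); W=lambda x,y:(360+x/2,y/2)
a,b=[atz("wrist",*W(*p),0,c) for p in((301,106),(297,306))]
d=a-b; L=np.linalg.norm(d); yaw=np.arctan2(-d[0],d[1]); ctr=(a+b)/2+.025*np.array([np.cos(yaw),np.sin(yaw),0])
print("foot",a,b,L,np.degrees(yaw),ctr)
n=np.array([np.cos(yaw),np.sin(yaw),0]); yv=np.array([-n[1],n[0],0])
for off in(-.005,-.008,-.011):
    def hit(x,y):
        o,dd=ray("wrist",*W(x,y),c); q=o+dd*((ctr+off*n-o)@n)/(dd@n); return np.array([(q-ctr)@yv,q[2]])
    piv=hit(503,212); ang=lambda p:np.arctan2(*((p-piv)*[1,-1]))
    print(off,"pivot",piv,"bob",hit(445,210),"tab in",[ (hit(x,y),ang(hit(x,y))) for x,y in((405,160),(392,158),(381,157))],"tip",hit(405,210))
print("handle tri top", tri([ray("top",277,225.9),ray("scene",311,195)]))
# bar lines from w1 at z=.07
c1=pickle.load(open("w1.pkl","rb"))
print([atz("wrist",*p,.07,c1) for p in((40,200),(58,363))])
E
```

```text
foot [0.5147 0.2555 0.    ] [0.5078 0.1768 0.    ] 0.07896404239070365 -5.024158533314854 [0.5362 0.2139 0.    ]
-0.005 pivot [0.0007 0.0936] bob [0.0007 0.0651] tab in [(array([0.0181, 0.0418]), np.float64(0.3243371411058)), (array([0.0193, 0.0337]), np.float64(0.30041647498669166)), (array([0.02  , 0.0265]), np.float64(0.2806545574075357))] tip [0.0004 0.0422]
-0.008 pivot [0.0003 0.0967] bob [0.0003 0.0687] tab in [(array([0.0174, 0.0458]), np.float64(0.32433714110580053)), (array([0.0186, 0.0378]), np.float64(0.3004164749866917)), (array([0.0193, 0.0308]), np.float64(0.28065455740753575))] tip [0.0001 0.0462]
-0.011 pivot [-0.      0.0998] bob [-0.      0.0723] tab in [(array([0.0167, 0.0498]), np.float64(0.32433714110580053)), (array([0.0179, 0.042 ]), np.float64(0.30041647498669194)), (array([0.0186, 0.035 ]), np.float64(0.280654557407536))] tip [-0.0003  0.0502]
handle tri top (array([0.5308, 0.2084, 0.2144]), [np.float64(1.4936651424559457), np.float64(1.493665142455844)])
[array([ 0.4139, -0.098 ,  0.07  ]), array([ 0.5827, -0.0756,  0.07  ])]
```

```bash
python3 - <<'E'
from h import *
print(delta((.534,.212,.275),(180,0,85)))
E
```

```text
[-1.000e-03 -0.000e+00 -1.320e-01  3.324e+00  5.661e+00 -4.493e+00]
```

>>> apply_moves(deltas="0 0 -0.13 0 0 -4.5 0;0 0 -0.13 0 0 -4.5 0;0 0 -0.13 0 0 -4.5 0;0 0 -0.13 3.3 5.65 -4.5 0;0 0 -0.13 3.3 5.65 -4.5 0;0 0 -0.13 3.3 5.65 -4.5 0;0 0 -0.13 3.3 5.65 -4.5 0;0 0 -0.13 3.3 5.65 -4.5 0;0 0 -0.13 3.3 5.65 -4.5 0")

```text
time: 5.1
position: [0.5341, 0.2115, 0.2729]
eef_rot: [-179.8, 0.1, 85.0]
ft_force: [-1.4, 0.5, 0.7]
grip_width: 0.0858
grip_force: 0.0
```

```bash
python3 - <<'E'
from w import *
im=shot("w3"); o=r.get_obs(); print(o["time"],o["position"],o["eef_rot"])
E
```

```text
5.15 [0.53349218 0.21118355 0.27483285] [-1.79922310e+02  3.83496303e-02  8.49707770e+01]
```

View pics/w3.png

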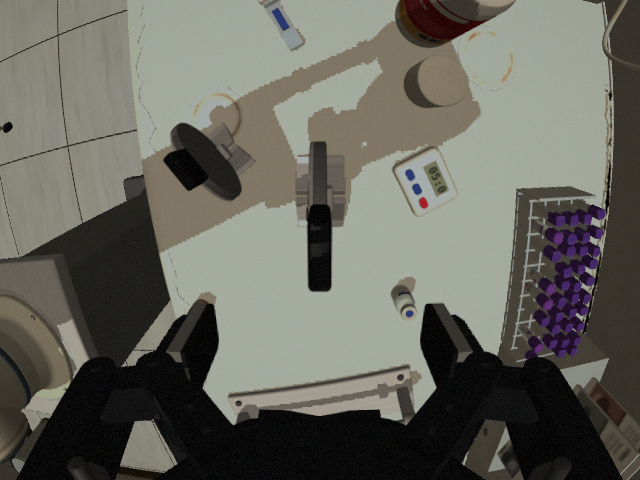

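The handle is at (319,248), centred between the fingers (about 190 to 450), with its -y end at about (319,291). I'll compare this with predictions.

```bash
python3 - <<'E'
from w import *
np.set_printoptions(precision=4,suppress=True)
c=pickle.load(open("w3.pkl","rb")); im=cv2.imread("pics/w3.png")
g=im.max(axis=2).astype(int)
for u in(313,319,326): print(u,g[196:300:2,u].tolist())
for v in(240,280,288): print(v,g[v,298:340].tolist())
y=np.radians(-5); 
for ctr in((.536,.214),(.533,.211)):
    for (a,b,z) in((-.007,-.022,.201),(.007,-.022,.201),(-.007,.022,.201),(.007,.022,.201),(0,.022,.155)):
        print(ctr,a,b,z,pix("wrist",(ctr[0]+a*np.cos(y)-b*np.sin(y),ctr[1]+a*np.sin(y)+b*np.cos(y),z),c))
E
```

```text
313 [58, 58, 62, 66, 40, 0, 7, 0, 2, 5, 5, 4, 4, 5, 27, 31, 39, 28, 12, 13, 12, 4, 10, 12, 38, 38, 38, 35, 40, 33, 32, 14, 12, 11, 16, 13, 8, 11, 10, 7, 15, 14, 14, 13, 8, 15, 8, 24, 162, 174, 171, 172]
319 [63, 63, 62, 66, 32, 10, 10, 12, 6, 7, 2, 7, 6, 5, 7, 30, 36, 18, 15, 11, 15, 15, 12, 22, 29, 37, 36, 33, 31, 35, 30, 18, 7, 18, 11, 5, 9, 12, 16, 13, 7, 12, 6, 6, 14, 11, 7, 27, 165, 172, 171, 170]
326 [51, 52, 50, 53, 30, 6, 6, 4, 6, 12, 13, 6, 7, 2, 18, 6, 14, 10, 9, 19, 17, 16, 6, 20, 28, 28, 29, 30, 24, 17, 7, 11, 13, 16, 12, 17, 8, 12, 15, 15, 7, 17, 20, 17, 14, 8, 21, 34, 165, 173, 172, 172]
240 [174, 172, 174, 171, 172, 173, 171, 171, 160, 99, 11, 1, 7, 7, 12, 10, 4, 10, 12, 15, 8, 12, 9, 14, 16, 8, 16, 18, 6, 16, 16, 9, 10, 79, 139, 173, 171, 172, 172, 170, 173, 171]
280 [172, 173, 172, 169, 173, 173, 171, 173, 173, 136, 70, 8, 13, 7, 13, 14, 5, 15, 6, 7, 12, 6, 12, 6, 8, 13, 13, 4, 20, 6, 3, 7, 10, 113, 165, 171, 172, 172, 171, 172, 173, 173]
288 [172, 171, 173, 172, 173, 173, 172, 174, 172, 167, 134, 61, 10, 9, 14, 8, 12, 14, 15, 12, 13, 7, 12, 16, 20, 17, 21, 20, 21, 14, 15, 21, 86, 145, 170, 173, 174, 171, 173, 171, 174, 170]
(0.536, 0.214) -0.007 -0.022 0.201 [310.0323 293.3339]
(0.536, 0.214) 0.007 -0.022 0.201 [333.7002 293.3502]
(0.536, 0.214) -0.007 0.022 0.201 [309.3309 221.5977]
(0.536, 0.214) 0.007 0.022 0.201 [334.7687 221.6219]
(0.536, 0.214) 0 0.022 0.155 [321.7849 202.8749]
(0.533, 0.211) -0.007 -0.022 0.201 [305.5093 298.161 ]
(0.533, 0.211) 0.007 -0.022 0.201 [329.0337 298.2088]
(0.533, 0.211) -0.007 0.022 0.201 [304.4499 227.2518]
(0.533, 0.211) 0.007 0.022 0.201 [329.7692 227.2696]
(0.533, 0.211) 0 0.022 0.155 [317.7165 207.5842]
```

>>> apply_moves(deltas="0 0 0 0.09 0.03 1.5 0;0 0 0 0.09 0.03 1.5 0;0 0 0 0.09 0.03 2.93 0;0 0 0 0.09 0.03 2.93 0;0 0 0 0.09 0.03 2.93 255;0 0 0 0.09 0.03 2.93 255;0 0 0 0.09 0.03 2.93 255;0 0 0 0.09 0.03 2.93 255;0 0 0 0.09 0.03 2.93 255;0 0 0 0.09 0.03 2.93 255;0 0 0 0.09 0.03 2.93 255;0 0 0 0.09 0.03 2.93 255", force=80)

```text
time: 6.35
position: [0.5352, 0.2141, 0.1886]
eef_rot: [179.9, -0.0, 84.9]
ft_force: [-0.8, 0.7, 4.6]
grip_width: 0.0129
grip_force: 78.7
```

>>> apply_moves(deltas="0 0 0 0 0 -0.8 255;0 0 0 0 0 -2 255;0 0 0 0 0 -3.2 255;0 0 0 0 0 -4.3 255;0 0 0 0 0 -4.3 255")

```text
time: 6.85
position: [0.5356, 0.2142, 0.3215]
eef_rot: [179.6, -0.2, 84.9]
ft_force: [0.6, 0.0, -1.4]
grip_width: 0.0131
grip_force: 78.4
```

```bash
python3 - <<'E'
from h import *
o=r.get_obs();print(o["position"],o["eef_rot"],o["ft_force"])
print(delta((.45,.0,.318),(180,0,97.5)))
print(delta((.444,-.094,.318),(180,0,97.5),cur=((.45,.0,.318),(180,0,97.5))))
E
```

```text
[0.53559013 0.21416211 0.32154179] [ 1.79589257e+02 -1.76148626e-01  8.49364418e+01] [ 0.58174925  0.00531147 -1.43404252]
[ 0.071 -0.022 -2.094 -7.363 -2.212  0.08 ]
[ 0.     0.     0.    -3.08  -0.607 -0.   ]
```

>>> apply_moves(deltas="0 0 -0.5 -1.2 -0.4 0 255;0 0 -1 -2.4 -0.8 0 255;0 0 -1.5 -3.6 -1.2 0 255;0 0 -2.08 -4.8 -1.6 0 255;0 0 -2.08 -6 -1.9 0 255;0 0 -2.08 -7.36 -2.2 0 255;0 0 -2.08 -7.36 -2.2 0 255;0 0 -2.08 -7.36 -2.2 0 255")

```text
time: 7.65
position: [0.4493, -0.0008, 0.3147]
eef_rot: [-179.9, -0.1, 97.3]
ft_force: [-0.6, 0.8, -2.7]
grip_width: 0.0127
grip_force: 79.1
```

```bash
python3 - <<'E'
from w import *
shot("w4"); o=r.get_obs(); print(o["time"],o["position"],o["eef_rot"],o["grip_width"])
E
```

```text
7.7 [ 4.49496857e-01 -1.69863541e-05  3.14898557e-01] [-1.79891259e+02 -5.56417441e-02  9.73836175e+01] 0.012396217545800742
```

View pics/w4.png

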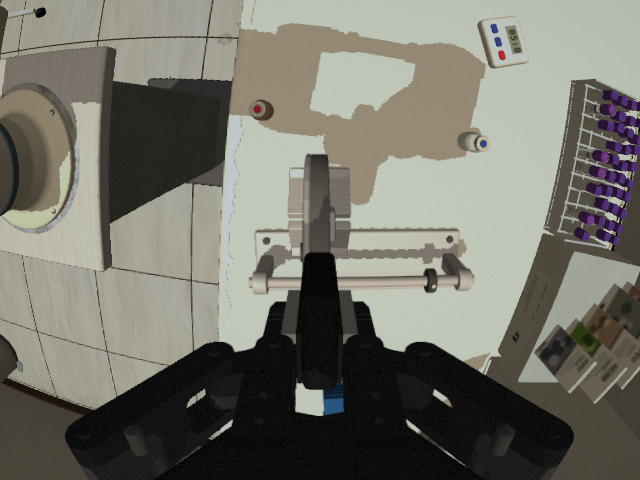

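The gauge is held upright, its foot at (320,205). The bar runs from (275,284) to (425,281), with the collar at (431,280) and the near post at (261,282). Now I'll triangulate it.

```bash
python3 - <<'E'
from w import *
np.set_printoptions(precision=4,suppress=True)
c4=pickle.load(open("w4.pkl","rb"));c1=pickle.load(open("w1.pkl","rb"))
im=cv2.imread("pics/w4.png").max(axis=2).astype(int)
for u in (280,290,360,390,415): print(u,im[268:298,u].tolist())
for v in(276,284): print(v,im[v,415:480].tolist())
print("collar",tri([ray("wrist",58,363,c1),ray("wrist",431,280,c4)]))
print("nearpost",tri([ray("wrist",38,172,c1),ray("wrist",261,282,c4)]))
# gauge foot check
T=np.array([.4495,0,.3149]); y=np.radians(7.4)
for a,b,z in((-.025,.039,0),(.025,.039,0),(-.025,-.039,0),(.025,-.039,0)):
    print(pix("wrist",T+[a*np.cos(y)-b*np.sin(y),a*np.sin(y)+b*np.cos(y),z-.187],c4))
E
```

```text
280 [201, 200, 200, 198, 196, 196, 196, 196, 175, 125, 100, 132, 154, 177, 191, 192, 191, 187, 173, 152, 173, 182, 180, 200, 201, 200, 200, 198, 201, 202]
290 [199, 198, 198, 199, 194, 195, 196, 198, 180, 123, 100, 135, 154, 178, 191, 193, 194, 185, 172, 154, 174, 164, 87, 66, 64, 62, 67, 63, 65, 63]
360 [196, 196, 196, 195, 191, 193, 194, 195, 155, 94, 109, 138, 152, 173, 190, 192, 191, 182, 163, 167, 181, 188, 195, 199, 200, 199, 199, 200, 199, 200]
390 [198, 195, 195, 194, 191, 193, 193, 185, 111, 97, 120, 141, 158, 179, 188, 191, 190, 174, 156, 187, 183, 197, 199, 200, 199, 199, 201, 199, 200, 200]
415 [198, 195, 193, 192, 191, 193, 186, 160, 76, 107, 132, 148, 168, 180, 189, 189, 185, 166, 179, 188, 186, 199, 199, 199, 201, 197, 199, 199, 198, 199]
276 [76, 78, 79, 80, 80, 83, 83, 84, 86, 86, 87, 70, 38, 28, 50, 58, 59, 58, 56, 58, 55, 58, 77, 93, 98, 101, 99, 101, 100, 101, 103, 104, 105, 104, 105, 103, 104, 107, 106, 107, 109, 109, 99, 79, 89, 139, 171, 171, 171, 166, 163, 161, 164, 160, 160, 160, 157, 138, 134, 174, 199, 201, 201, 200, 198]
284 [185, 182, 182, 182, 183, 180, 181, 179, 181, 178, 180, 171, 60, 28, 58, 75, 51, 68, 106, 118, 93, 55, 131, 172, 172, 173, 171, 170, 172, 170, 167, 169, 167, 169, 168, 169, 166, 166, 152, 132, 134, 129, 102, 75, 82, 169, 189, 190, 192, 192, 192, 192, 189, 191, 193, 190, 187, 176, 192, 199, 197, 199, 197, 200, 199]
collar (array([ 0.5876, -0.0778,  0.066 ]), [np.float64(0.7040440044329803), np.float64(0.7040440044329828)])
nearpost (array([ 0.3951, -0.1071,  0.0624]), [np.float64(2.637885139504839), np.float64(2.637885139504775)])
[289.542  167.8674]
[348.8401 167.7611]
[291.5506 254.6451]
[347.1706 254.5669]
```

```bash
python3 - <<'E'
from w import *
np.set_printoptions(precision=4,suppress=True)
c4=pickle.load(open("w4.pkl","rb"))
P=[atz("wrist",u,v,.070,c4) for u,v in((280,282.3),(290,282.2),(360,281.6),(390,281.1),(415,280.4))]
print(*P); q=np.polyfit([p[0] for p in P],[p[1] for p in P],1); yaw=np.arctan(q[0]); print("yaw",np.degrees(yaw))
f=[atz("wrist",427,280.2,.070,c4),atz("wrist",427,280,.084,c4)]; print("collar face",f)
f=f[0].copy(); f=(f+atz("wrist",427,280,.084,c4))/2; f[1]=np.polyval(q,f[0]); u=np.array([np.cos(yaw),np.sin(yaw),0])
C=f-.07*u; print("ctr",C,"start",C-.065*u,"mid",C,"end",C+.045*u)
print("near post from ctr",pix("wrist",np.r_[(C-.115*u)[:2],.07],c4),pix("wrist",np.r_[(C+.115*u)[:2],.07],c4))
print(delta(np.r_[(C-.065*u)[:2],.30],(180,0,90+np.degrees(yaw))))
E
```

```text
[ 0.4185 -0.0984  0.07  ] [ 0.4294 -0.0968  0.07  ] [ 0.5056 -0.0863  0.07  ] [ 0.5389 -0.0819  0.07  ] [ 0.5674 -0.0779  0.07  ]
yaw 7.78914242503915
collar face [array([ 0.5815, -0.0762,  0.07  ]), array([ 0.576 , -0.0701,  0.084 ])]
ctr [ 0.5094 -0.0859  0.077 ] start [ 0.445  -0.0947  0.077 ] mid [ 0.5094 -0.0859  0.077 ] end [ 0.554  -0.0798  0.077 ]
near post from ctr [259.1861 282.1741] [461.499  278.8369]
[-0.018 -0.009 -0.068 -3.111 -0.554  0.495]
```

>>> apply_moves(deltas="0 0 -0.07 -0.7 -0.1 0 255;0 0 -0.07 -1.5 -0.3 0 255;0 0 -0.07 -2.3 -0.5 0 255;0 0 -0.07 -3.1 -0.53 0.3 255;0 0 -0.07 -3.1 -0.53 0.8 255;0 0 -0.07 -3.1 -0.53 1.3 255;0 0 -0.07 -3.1 -0.53 1.3 255;0 0 -0.07 -3.1 -0.53 1.3 255;0 0 -0.07 -3.1 -0.53 1.3 255")

```text
time: 8.6
position: [0.4462, -0.0939, 0.2781]
eef_rot: [179.9, 0.0, 97.9]
ft_force: [-0.1, -0.5, -2.7]
grip_width: 0.0127
grip_force: 79.0
```

```bash
python3 - <<'E'
from w import *
im=shot("w5"); o=r.get_obs(); print(o["time"],o["position"],o["eef_rot"],o["ft_force"])
cv2.imwrite("pics/w5c.png",cv2.resize(im[140:380,180:520],None,fx=2.2,fy=2.2))
E
```

```text
8.65 [ 0.44621552 -0.094023    0.27829831] [1.79929672e+02 2.76211280e-02 9.78962227e+01] [-1.05046811 -0.5583413  -2.76744216]
```

View pics/w5c.png

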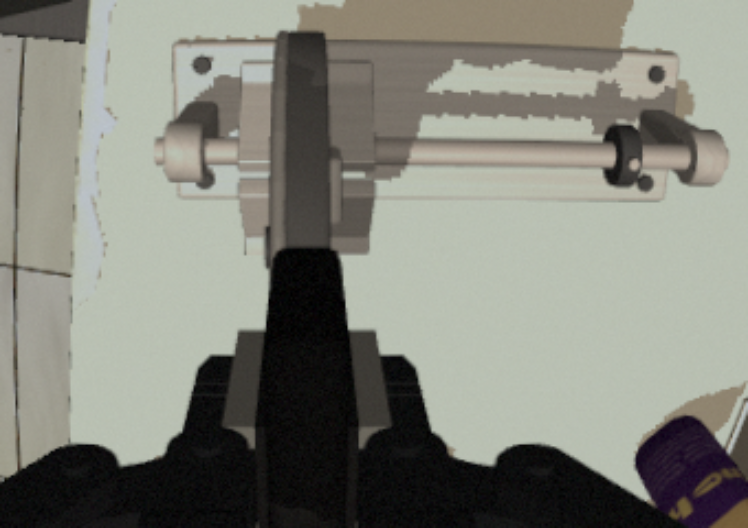

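The foot is over the bar and parallel to it, clear of the near post. In the crop the bar axis lies at row ≈152 and the collar's near face at x≈608. One refinement before lowering.

```bash
python3 - <<'E'
from w import *
np.set_printoptions(precision=4,suppress=True)
c=pickle.load(open("w5.pkl","rb"));c4=pickle.load(open("w4.pkl","rb"))
im=cv2.imread("pics/w5.png").max(axis=2).astype(int)
for u in(280,375,400,440): print(u,im[198:222,u].tolist())
f=lambda x,y:(180+x/2.2,140+y/2.2)
P=[atz("wrist",*f(x,y),.07,c) for x,y in((222,152),(420,152),(600,154))]; print(*P)
q=np.polyfit([p[0] for p in P],[p[1] for p in P],1); print("yaw",np.degrees(np.arctan(q[0])), "y@.446",np.polyval(q,.446))
print("collar near face",atz("wrist",*f(607,155),.07,c), tri([ray("wrist",*f(623,155),c),ray("wrist",431,280,c4)]))
print("near post",atz("wrist",*f(184,152),.07,c),"far",atz("wrist",*f(708,158),.07,c))
E
```

```text
280 [115, 115, 117, 120, 94, 113, 137, 155, 174, 183, 186, 187, 189, 182, 170, 149, 129, 178, 193, 191, 194, 191, 192, 195]
375 [190, 193, 190, 193, 156, 114, 116, 138, 154, 169, 181, 186, 185, 184, 181, 163, 139, 156, 184, 193, 191, 187, 191, 189]
400 [190, 189, 189, 191, 175, 134, 105, 132, 144, 162, 174, 182, 184, 182, 185, 171, 150, 151, 179, 191, 189, 186, 186, 185]
440 [187, 191, 188, 188, 186, 166, 116, 111, 132, 144, 159, 173, 181, 183, 184, 177, 166, 147, 167, 189, 189, 186, 184, 185]
[ 0.4122 -0.1002  0.07  ] [ 0.4948 -0.0887  0.07  ] [ 0.5748 -0.0775  0.07  ]
yaw 7.954348655176252 y@.446 -0.0954863191634744
collar near face [ 0.5782 -0.0774  0.07  ] (array([ 0.5874, -0.0768,  0.0667]), [np.float64(0.034487456058159206), np.float64(0.03448745605823065)])
near post [ 0.3961 -0.1023  0.07  ] far [ 0.6293 -0.0707  0.07  ]
```

>>> apply_moves(deltas="0 0 0 -0.05 0 0.4 255;0 0 0 -0.05 0 0.8 255;0 0 0 -0.05 0 1.05 255;0 0 0 -0.05 0 1.2 255;0 0 0 -0.05 0 1.3 255;0 0 0 -0.05 0 1.3 255;0 0 0 -0.05 0 1.3 255;0 0 0 -0.05 0 1.3 255")

```text
time: 9.45
position: [0.4457, -0.0959, 0.241]
eef_rot: [179.9, 0.1, 97.8]
ft_force: [-4.1, 1.7, 10.0]
grip_width: 0.0123
grip_force: 80.9
```

>>> apply_moves(deltas="0 0 0 0 0.2 -0.03 255;0 0 0 0 0.5 -0.03 255;0 0 0 0 0.8 -0.03 255;0 0 0 0 1.1 -0.03 255;0 0 0 0 1.4 -0.03 255;0 0 0 0 1.7 -0.03 255;0 0 0 0 2 -0.03 255;0 0 0 0 2.3 -0.03 255;0 0 0 0 2.6 -0.03 255;0 0 0 0 2.9 -0.03 255;0 0 0 0 3.1 -0.03 255;0 0 0 0 3.2 -0.03 255")

```text
time: 10.65
position: [0.5396, -0.083, 0.2412]
eef_rot: [-179.8, 0.0, 97.8]
ft_force: [-10.9, -0.4, 12.3]
grip_width: 0.0126
grip_force: 81.8
```

>>> apply_moves(deltas="0 0 0 0 0.1 0 255;0 0 0 0 0.2 0 255;0 0 0 0 0.3 0 255;0 0 0 0 0.3 0 255")

```text
time: 11.05
position: [0.5481, -0.0819, 0.2412]
eef_rot: [-179.8, 0.0, 97.8]
ft_force: [-10.8, 0.0, 10.7]
grip_width: 0.0127
grip_force: 81.8
```

>>> apply_moves(deltas="0 0 0 0 0.07 0 255;0 0 0 0 0.14 0 255;0 0 0 0 0.2 0 255;0 0 0 0 0.2 0 255")

```text
time: 11.45
position: [0.5542, -0.0811, 0.2412]
eef_rot: [-179.8, 0.0, 97.8]
ft_force: [-9.4, -0.2, 10.2]
grip_width: 0.013
grip_force: 81.6
```

>>> apply_moves(deltas="0 0 0 0 0.05 0 255;0 0 0 0 0.1 0 255;0 0 0 0 0.1 0 255")

```text
time: 11.75
position: [0.5574, -0.0806, 0.2412]
eef_rot: [-179.9, 0.0, 97.8]
ft_force: [-8.1, -0.2, 9.3]
grip_width: 0.0124
grip_force: 81.5
```

>>> apply_moves(deltas="0 0 0 0 0.04 0 255;0 0 0 0 0.08 0 255;0 0 0 0 0.08 0 255")

```text
time: 12.05
position: [0.5589, -0.0804, 0.2414]
eef_rot: [-179.7, 0.0, 97.8]
ft_force: [-11.4, -0.5, 11.9]
grip_width: 0.0129
grip_force: 82.2
```

```bash
python3 - <<'E'
from w import *
im=shot("w6"); o=r.get_obs(); print(o["time"],o["position"],o["ft_force"],o["wrist_torque"])
a=cv2.resize(im[150:290,240:440],None,fx=4,fy=4,interpolation=cv2.INTER_CUBIC)
cv2.imwrite("pics/w6c.png",a)
E
```

```text
12.1 [ 0.55885443 -0.08042767  0.24140106] [-11.97859813   0.21984745  12.30293507] [-0.02928671  3.52364843 -0.0743938 ]
```

View pics/w6c.png

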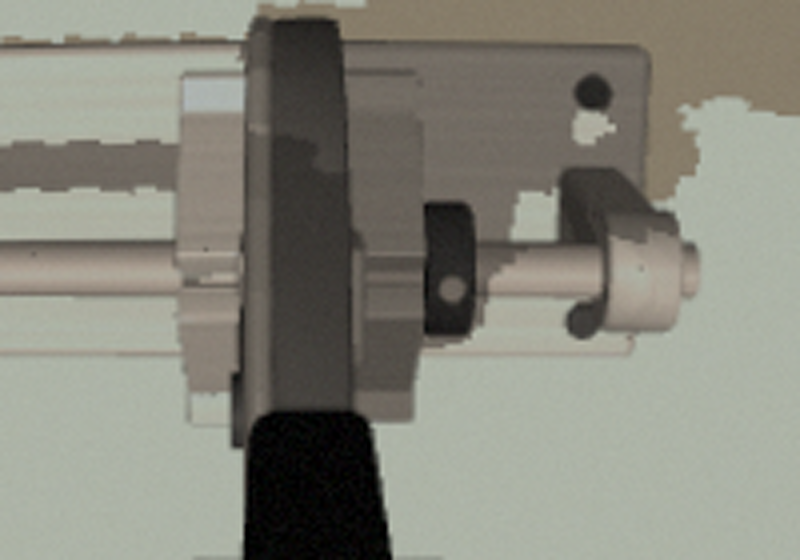

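The foot's right edge at (422,260) touches the collar's near face at (427,265). The gauge is upright and the bar runs under the V. Now I'll rock it about the bar axis by -0.30 rad.

>>> apply_moves(deltas="0 -0.25 0 0.15 0 0.002 255;0 -0.5 0 0.294 0 0.008 255;0 -0.75 0 0.44 0 0.017 255;0 -1 0 0.587 0 0.031 255;0 -1.25 0 0.733 0 0.048 255;0 -1.5 0 0.879 0 0.069 255;0 -1.75 0 1.024 0 0.094 255;0 -2 0 1.168 0 0.123 255;0 -2.25 0 1.311 0 0.155 255;0 -2.5 0 1.454 0 0.191 255;0 -2.7 0 1.567 0 0.223 255;0 -2.87 0 1.661 0 0.251 255")

```text
time: 13.3
position: [0.552, -0.0304, 0.2337]
eef_rot: [-179.8, 17.2, 97.8]
ft_force: [-11.8, 2.5, 11.9]
grip_width: 0.0125
grip_force: 82.2
```

>>> apply_moves(deltas="0 0 0 0 0 0 255;0 0 0 0 0 0 255;0 0 0 0 0 0 255;0 0 0 0 0 0 255;0 0 0 0 0 0 255;0 0 0 0 0 0 255;0 0 0 0 0 0 255;0 0 0 0 0 0 255;0 0 0 0 0 0 255;0 0 0 0 0 0 255;0 0 0 0 0 0 255;0 0 0 0 0 0 255")

```text
time: 14.5
position: [0.552, -0.0305, 0.2337]
eef_rot: [-179.8, 17.2, 97.8]
ft_force: [-12.6, 2.9, 12.5]
grip_width: 0.0124
grip_force: 82.3
```

```bash
python3 - <<'E'
from w import *
np.set_printoptions(precision=4,suppress=True)
o=r.get_obs(); E_=R.from_euler("xyz",o["eef_rot"],degrees=True).as_matrix()
print(o["time"],o["position"],o["ft_force"],o["grip_width"]); print("toolz",E_[:,2],"tooly",E_[:,1])
print("foot pt",o["position"]+.1712*E_[:,2],"tilt deg",np.degrees(np.arccos(-E_[2,2])))
# predicted pixels of pivot and index in the fixed cameras
N=o["position"]+.1712*E_[:,2]; X=E_[:,1];Z=-E_[:,2];Y=np.cross(Z,X)
for n in("top","scene"):
    im=shot("f_"+n,n)
    G=lambda x,y,z:N+X*x+Y*y+Z*(z-.0175)
    print(n,"pivot",pix(n,G(-.008,0,.1)),"idx",pix(n,G(-.008,.048*np.sin(.3),.1-.048*np.cos(.3))),"zero",pix(n,G(-.008,0,.052)))
E
```

```text
14.5 [ 0.552  -0.0305  0.2337] [-12.5799   2.941   12.4649] 0.012431100890636227
toolz [ 0.0357 -0.293  -0.9554] tooly [ 0.991   0.1342 -0.0041]
foot pt [ 0.5581 -0.0807  0.0702] tilt deg 17.167413513943135
top pivot [383.1661 224.9146] idx [380.4843 228.524 ] zero [385.8609 227.7124]
scene pivot [353.3177 255.2296] idx [352.7974 265.4159] zero [355.4996 267.5127]
```

```bash
python3 - <<'E'
from w import *
np.set_printoptions(precision=1,suppress=True,linewidth=150)
c=pickle.load(open("w2.pkl","rb")); im=cv2.imread("pics/w2.png"); g=im.max(axis=2)
print(g[68:92,545:572])
y=np.radians(-5); X=np.array([np.cos(y),np.sin(y),0]);Y=np.array([-X[1],X[0],0]);Z=np.array([0,0,1.]);O=np.array([.5352,.2141,0])
P=lambda x,a,rr:pix("wrist",O+X*x+Y*rr*np.sin(a)+Z*(.1-rr*np.cos(a)),c)
for x in(-.007,-.009):
    print(x,"piv",P(x,0,0),"ptr48",P(x,0,.048))
    for a in(.26,.3,.34): print(a,P(x,a,.048),P(x,a,.054),P(x,a,.060))
E
```

```text
[[108 113 110 110 110 113 114 113 112 115 114 114 112 113 114 116  92  71 117 102  72  69  72  39   8   2   5]
 [104 106 106 107 108 109 108 110 112 113 112 112 110 112 114 112  82  86 117  86  68  73  71  72  47  11   9]
 [103 103 103 105 106 104 106 106 107 106 113 113 113 112 110 107  65  95 107  34  66  71  71  72  71  59   9]
 [106 105 104 105 104 102 102 105 103 104 103 103 107 105 107 100  74 108 103   4  17  49  70  68  73  73  64]
 [106 101 102 103 106  76  67  80  91 101 106 104 102 102 101  88  77 119  98  49  11   4  12  59  68  70  71]
 [103 106 104 105 108  59  21  20  37  54  69  70  83  89 103  77  95 128  90  71  69  35  14  51  72  71  73]
 [107 106 107 107 106  56  20  20  22  25  25  27  36  41  45  60 102 124  71  73  71  70  58  62  72  71  69]
 [108 105 107 107 108  33  17  19  21  22  23  22  24  28  25  43 107 122  75  71  70  71  72  72  74  72  71]
 [106 106 103 105  94  26  21  22  21  23  21  22  21  22  23  26  62  86  70  71  72  74  72  72  69  71  72]
 [107 105 105 104  92  26  22  23  26  22  23  23  25  21  20  41  59  56  19  53  63  73  72  72  73
[... 1234 characters left out ...]
58  61  60  58  62  59  58  62  63  62  67  69 112 140 158 162 162 104  60  59  63  68  72  58  55  57  58]
 [ 61  64  57  62  65  66  62  63  65  65  67  75 115 145 161 175 175 104  62  53  59  57  58  60  57  57  59]
 [ 63  62  60  63  65  64  66  64  64  67  66  67 105 148 163 175 177 109  29  34  59  57  57  58  59  58  56]]
-0.007 piv [615.3 106.6] ptr48 [567.4 105. ]
0.26 [569.1  86.8] [564.2  84.9] [559.4  83. ]
0.3 [569.6  84.1] [564.7  81.8] [559.9  79.7]
0.34 [570.1  81.3] [565.3  78.8] [560.5  76.4]
-0.009 piv [613.  106.1] ptr48 [565.2 104.7]
0.26 [566.9  86.4] [561.9  84.4] [557.2  82.6]
0.3 [567.3  83.6] [562.4  81.4] [557.7  79.2]
0.34 [567.9  80.9] [563.   78.3] [558.3  76. ]
```

```bash
python3 - <<'E'
from w import *
b=shot("w7"); 
for n in("w4","w5","w6"):
    a=cv2.imread(f"pics/{n}.png")
    for (y0,y1,x0,x1) in((150,200,300,332),(155,255,284,352)):
        t=cv2.cvtColor(a[y0:y1,x0:x1],6); m=cv2.matchTemplate(cv2.cvtColor(b[y0-12:y1+12,x0-12:x1+12],6),t,cv2.TM_CCOEFF_NORMED)
        _,s,_,l=cv2.minMaxLoc(m); print(n,(y0,x0),round(s,2),l[0]-12,l[1]-12)
o=r.get_obs(); print(o["time"],o["ft_force"],o["position"])
E
```

```text
w4 (150, 300) 0.89 -3 0
w4 (155, 284) 0.8 -3 0
w5 (150, 300) 0.91 -3 0
w5 (155, 284) 0.85 -3 0
w6 (150, 300) 0.9 0 0
w6 (155, 284) 0.9 0 0
14.65 [-12.45230453   3.91911724  12.52576703] [ 0.55202362 -0.0304804   0.23373836]
```

```bash
python3 -c "
from station import r
print(r.hand_in())"
```

```text
the job is handed in; nothing more can be done
None
```

I handed the job in with the gauge held on the bar, its foot against the collar and rocked about 0.30 rad (17.2°). That matches the index angle I measured before the grasp, about 0.28–0.30 rad; I didn't see the pointer on the mark after rocking, and the hand-in returned no verdict.

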